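Spring check of a mirror mount

TASK

Check the two return springs of the mirror mount, using only the fingertips on its round press buttons. First press the left button down until its pointer stands level with the black index tab on the left scale (the needle's end opposite the tab, never pushed past it), hold it there for a second and let it spring back; then do the same with the right button and the right tab. Press one corner at a time, pinch or lift nothing, and leave the pointers, mirror and tabs alone and the things standing around where they are.

Things in the scene. Friction and masses are not known exactly. Their poses are not given: they have to be found in the camera images.
- mount: fixed aluminium mirror mount, a wide V opening towards the robot. Origin: on the worktop under the pivot. In its frame a left arm runs along (-0.5, +0.866), a right arm along (-0.5, -0.866), each 190 mm long, base 12 mm high. Above it (mid-plane 64 mm over the worktop) a tilt plate of the same shape rests on the pivot and on a return spring under each outer corner
- pad_left (a point): top centre of the left press button (+y side as seen from the robot), a round grey domed button 26 mm across and 13 mm high on the left corner of the tilt plate, 110 mm from the pivot, its top 81 mm above the worktop at rest. Pressed at its centre it tips this corner only. Spring about 0.7 N per mm here (5 to 11 N at the mark)
- button_left: the left press button itself; origin at the centre of its foot, 12.7 mm below its top
- tip_left (a point): outer end of the left pointer, a dark flat needle fixed to the left corner of the plate, 160 mm from the pivot, 64 mm above the worktop at rest. It sinks 1.45 times as far as the button
- needle_left: the whole left pointer (needle 5 mm wide, 3 mm thick, from 119 to 160 mm from the pivot); origin at the pivot
- mark_left (a point): scale mark of the left pointer: inner end, at half height, of a black index tab 8 mm high just beyond the needle's end, before a white upright scale plate (52 mm wide, top 75 mm above the worktop, 12 mm to the far side of the needle). The tab is set anew each time, 11 to 21 mm below the resting pointer; its z is the height the pointer's z has to reach
- tilt_left (a joint): tilt of the plate's left corner in rad: 0 at rest, grows as the left button goes down (about 0.095 m of button travel and 0.139 m of pointer travel per rad), stop at 0.26, negative if lifted. It springs back to 0 when let go
- pad_right (a point): top centre of the right press button (-y side as seen from the robot), a round grey domed button 26 mm across and 13 mm high on the right corner of the tilt plate, 110 mm from the pivot, its top 81 mm above the worktop at rest. Pressed at its centre it tips this corner only. Spring about 0.7 N per mm here (5 to 11 N at the mark)
- button_right: the right press button itself; origin at the centre of its foot, 12.7 mm below its top
- tip_right (a point): outer end of the right pointer, a dark flat needle fixed to the right corner of the plate, 160 mm from the pivot, 64 mm above the worktop at rest. It sinks 1.45 times as far as the button
- needle_right: the whole right pointer (needle 5 mm wide, 3 mm thick, from 119 to 160 mm from the pivot); origin at the pivot
- mark_right (a point): scale mark of the right pointer: inner end, at half height, of a black index tab 8 mm high just beyond the needle's end, before a white upright scale plate (52 mm wide, top 75 mm above the worktop, 12 mm to the far side of the needle). The tab is set anew each time, 11 to 21 mm below the resting pointer; its z is the height the pointer's z has to reach
- tilt_right (a joint): tilt of the plate's right corner in rad: 0 at rest, grows as the right button goes down (about 0.095 m of button travel and 0.139 m of pointer travel per rad), stop at 0.26, negative if lifted. It springs back to 0 when let go
- mirror: round mirror in a black ring, 52 mm across, lying on the tilt plate between the arms, 45 mm from the pivot; origin at the centre of its underside
- beaker: empty glass beaker 52 mm across, 70 mm high, loose, behind the mount; origin at its foot
- drop_bottle: white bottle with a screw cap, 34 mm across, 82 mm high, loose, in the mouth of the V before the mount; origin at its foot
- tape_roll: roll of tape lying flat, 66 mm across, 19 mm high, loose, to the left of the mount; origin at its underside
Mind the look-alikes: they are no part of the job. There is more than one size of the drop_bottle; the job needs the smallest.

How it is judged:
By the outcome, as a careful person would: the job done as asked, in the order asked, and still so for the second after the job is handed in, with the robot touching nothing.
It also fails if it takes over 51 s, if anything falls off the work surface, if the arm or the gripper's body presses on something with over 40 N, if the wrist force passes 120 N, or if a joint passes its speed limit or range.

ROBOT

A 7-joint arm with a two-finger parallel gripper is mounted at the origin on a cart in front of the work surface, level with it; the furniture and walls round the work are solid. World frame = base frame: x ahead of the robot, y to its left, z up, the work surface at z = 0. Lengths are in m, angles in rad, forces in N, time in s.
With the tool pointing down it reaches from about 0.4 to 0.85 m from the base axis. Payload 10.4 kg.
Tool frame: the origin (TCP) lies between the finger pads; the fingertips stand 17 mm ahead of it and the grasp point (between the pads) lies 2 mm behind it; z points along the fingers, y is the line along which they close (so a half turn about z gives the same grasp; the last joint's range is limited). The gripper opens to 85 mm and grips with 20 to 120 N. Pads are 22 mm wide; open, the fingers measure 114 mm over their backs; the gripper's body (76 mm by 85 mm) begins 54 mm behind the grasp point. The pads swing forward as they close: fully open they stand 13 mm farther back than shut.
Start: joints at [1.177, 0.332, -0.065, 1.46, 0.022, 1.35, -0.088], TCP at [0.226, -0.583, 0.248] pointing down, gripper open.
Joint ranges: [-2.6, 2.6], [-0.5, 2.12], [-1.47, 1.34], [0.16, 2.42], [-1.27, 4.41], [0.06, 2.06], [-2.6, 2.6]. Speed limits (rad/s): [2.22, 2.22, 2.79, 2.79, 3.14, 3.14, 3.14].

INTERFACE

Orientations are given as a unit quaternion [x, y, z, w].
In Python, from workcell import readout, imaging, manip gives the robot as it stands. The module is installed in compiled form; this text tells all that it offers.
- The arm moves only by the shell command python3 -m crank 'ROWS' [OPENING] [FORCE]. ROWS is JSON, a list of rows, each a list of 4 numbers: the shift along the tool's x, y, z as a fraction of full scale, then the turn about the tool's z as a fraction of full scale. In form: [[x, y, z, yaw], ...]. A call has 1 to 5 rows; each row is the pose to reach, as a shift and turn from the pose commanded when the call began, along the tool's axes at that moment; what a row does not reach only later rows make up. Full scale, the value 1, is 400 mm for a shift and 60 degrees for a turn. A row lasts 1/12 s, in which the tool goes at most 41.7 mm and 7.16 degrees, less where a joint would pass 70% of its speed; a pose out of reach is approached as far as the arm can. A call with a number of a shift or a turn outside -1 to 1 is refused whole. A call with a gripper value outside its range is refused whole. OPENING is the gripper command: -1 is shut, 1 is fully open, values between are in proportion, set as the call begins (- or left out, the last holds). The fingers move at their own pace and stop on an object; FORCE is the grip in N (left out, the last holds). Time passes only in rows, so rows that repeat a pose let the fingers close. It gives the time, the measured TCP pose, the force, the opening and the grip force at its end, in the units of the state.
- readout.get_obs(): the state, without advancing time (a new reading comes with each control period).
- imaging.camera(name): name is "side" or "top"; returns a dict with "color" (420x560x3 uint8, red, green, blue), "fx", "fy", "cx", "cy" (pixels), "k1" (the pictures are not rectified: a ray, as slopes to the right and down, at radius r is drawn at 1 + k1 r^2 times it, then the intrinsics apply), "rvec" (rotation vector, rad) and "tvec" (3), from world to camera coordinates, as OpenCV has them. Camera axes: x right, y down, z forward; pixel columns grow to the right and rows downward; lengths in m; the calibration is good to about 2 mm. A picture is of the moment at which its call begins. There is no depth.
- manip.hand_in(): hands the job in; it is judged then, once.
The state is a dict: "clock": time; "joint_pos": joint angles; "joint_velocities": joint speeds; "tau": joint torques, N m; "position": TCP position; "ee_rot": TCP orientation; "ft_force": force on the tool from outside, world axes, zero at the start; "torque": the same for the moment, N m; "grip_width": opening from 0.0 (shut) to 1.0 (fully open); "grasp_force": force on a finger pad.
Only numpy, scipy, OpenCV 4.12 (cv2) and the standard library are available. Lean on these libraries where they do the work, as an engineer would, in place of code of your own. Each camera call takes 0.05 s, during which the arm holds its last target. There are 200 camera calls.

## Working session

There is one attempt and no reset: what is moved stays moved. The work goes in short steps, Python scripts to look and compute and a shell command to move; the robot and the scene stay as the last step left them, time stands still between calls to the robot, and variables do not carry over. Pictures are saved under pics/ and viewed, at most 10 in all, crops included, and the job is handed in when it is done.

```bash
mkdir -p pics
cat > h.py <<'E'
import cv2, numpy as np
from workcell import readout, imaging, manip
def snap(n,f):
    c=imaging.camera(n); cv2.imwrite('pics/'+f,c['color'][...,::-1]); np.save('pics/'+n+'.npy',c,allow_pickle=True); return c
def ray(c,u,v):
    x,y=(u-c['cx'])/c['fx'],(v-c['cy'])/c['fy']; a,b=x,y
    for _ in range(20):
        s=1+c['k1']*(a*a+b*b); a,b=x/s,y/s
    R=cv2.Rodrigues(np.array(c['rvec'],float))[0]; t=np.array(c['tvec'],float).ravel()
    return -R.T@t, R.T@np.array([a,b,1.])
def onz(c,u,v,z):
    o,d=ray(c,u,v); return o+d*(z-o[2])/d[2]
def proj(c,P):
    R=cv2.Rodrigues(np.array(c['rvec'],float))[0]; q=R@np.array(P,float)+np.array(c['tvec'],float).ravel()
    a,b=q[:2]/q[2]; s=1+c['k1']*(a*a+b*b); return np.array([c['cx']+c['fx']*a*s,c['cy']+c['fy']*b*s])
def tri(c1,p1,c2,p2):
    A=[];B=[]
    for c,p in((c1,p1),(c2,p2)):
        o,d=ray(c,*p); d/=np.linalg.norm(d); M=np.eye(3)-np.outer(d,d); A.append(M);B.append(M@o)
    return np.linalg.lstsq(np.vstack(A),np.hstack(B),rcond=None)[0]
def load(n): return np.load('pics/'+n+'.npy',allow_pickle=True).item()
E
python3 - <<'E'
from h import *
for n in('top','side'):
    c=snap(n,n+'0.png'); R=cv2.Rodrigues(np.array(c['rvec'],float))[0]
    print(n,c['fx'],c['k1'],-R.T@np.array(c['tvec']).ravel(),R[2])
o=readout.get_obs();print(o)
E
```

```text
top 414.0116901685798 -0.060919859255974616 [0.42888606 0.05580632 0.9652305 ] [ 0.18962813  0.00108646 -0.98185538]
side 462.2891524464481 0.03009126252843141 [ 0.47668738 -0.73784364  0.71347747] [ 0.1023709   0.78119659 -0.61583446]
{'clock': 0.1, 'joint_pos': array([ 1.17738982,  0.33277832, -0.0646573 ,  1.46081991,  0.02161608,
        1.34989368, -0.08847062]), 'joint_velocities': array([-0.00076318, -0.00188432, -0.00050925, -0.00190838,  0.00070834,
        0.00031548, -0.00045887]), 'tau': array([ 2.37392785e-03, -6.26747918e+01,  5.00006124e-02, -3.92430675e+01,
        1.63901009e-02,  6.98003161e-03,  3.23527999e-06]), 'position': array([ 0.22634344, -0.58225874,  0.2476322 ]), 'ee_rot': array([ 9.82860803e-01,  1.84348254e-01, -1.51482687e-04, -5.82566043e-04]), 'ft_force': array([-0.10733807,  0.34397318, -1.02462304]), 'torque': array([-0.01062695, -0.00107157, -0.00507276]), 'grasp_force': 0.0, 'grip_width': 0.9989364926326613}
```

View pics/top0.png

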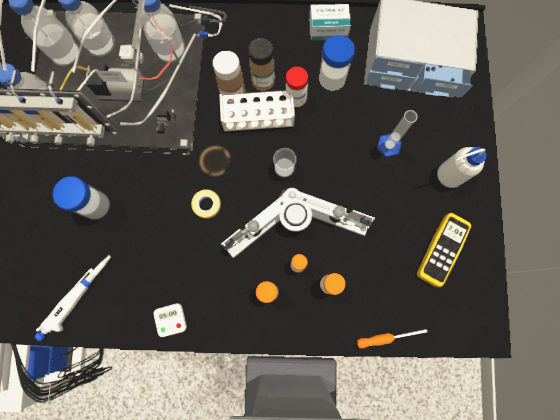

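View pics/side0.png

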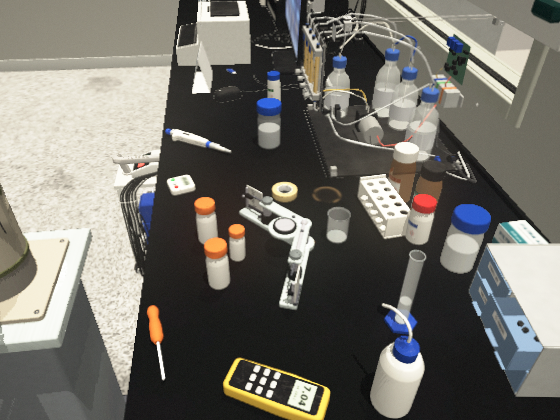

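The top view shows the mount's pivot near (291,195), the left arm end near (232,245) and the right arm end near (368,225). The bottles stand in the V at (299,263), (267,292) and (333,284). The side view shows the same layout. I'll take enlarged crops next.

Run:
```python
from h import *
t=load('top')['color'][175:265,212:384,::-1]; s=load('side')['color'][178:312,232:322,::-1]
cv2.imwrite('pics/tc.png',cv2.resize(t,None,fx=4.6,fy=4.6,interpolation=cv2.INTER_CUBIC))
cv2.imwrite('pics/sc.png',cv2.resize(s,None,fx=4.4,fy=4.4,interpolation=cv2.INTER_CUBIC))
```

```text
(no output)
```

View pics/tc.png

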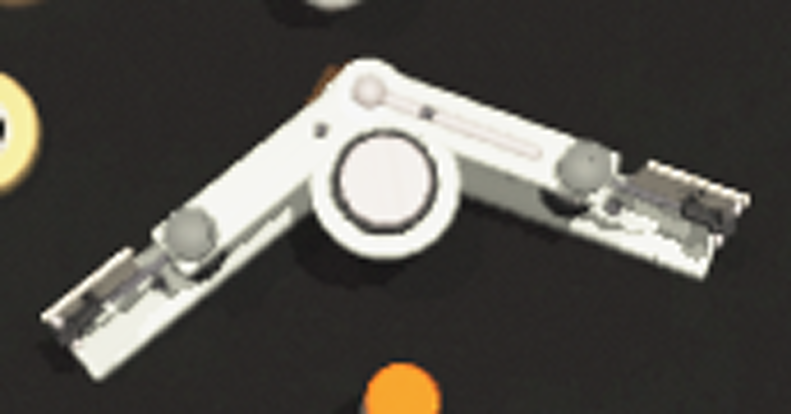

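View pics/sc.png

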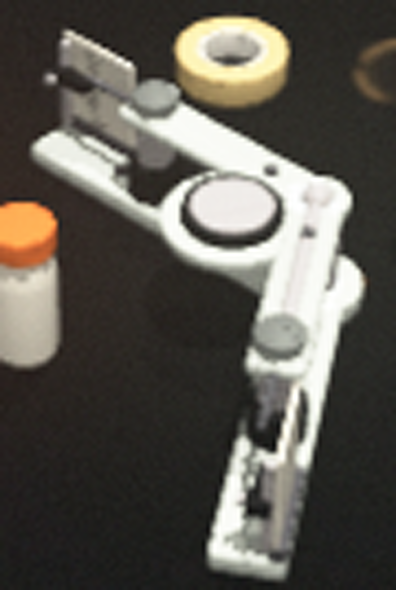

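The crops show the button domes at top px (252.9,225.7) for left and (339.4,210.9) for right. In the side view they are at (267.7,199.8) and (295.9,254.1). The dark tabs and needles sit before white scale plates at the outer ends. Next I'll triangulate the buttons, then predict where the pointers and tabs should appear.

```bash
cat > m.py <<'E'
from h import *
T=load('top');S=load('side')
PL=tri(T,(252.7,225.5),S,(267.5,199.7)); PR=tri(T,(339.2,210.7),S,(295.7,254.0))
mid=(PL+PR)/2; d=PL-PR; yaw=np.arctan2(-d[0],d[1])
c,s=np.cos(yaw),np.sin(yaw); Rz=np.array([[c,-s],[s,c]])
piv=mid[:2]-Rz@[-.055,0]
def W(side,r,z,n=0):  # n: offset along perpendicular to far side (+x-ish)
    sg=1 if side=='L' else -1
    u=np.array([-.5,sg*.866]); w=np.array([.866,sg*.5])
    return np.r_[piv+Rz@(u*r+w*n),z]
E
python3 - <<'E'
from m import *
print(PL,PR,np.linalg.norm(d),np.degrees(yaw),piv)
print('pads',W('L',.11,.081),W('R',.11,.081))
for k in 'LR':
  print(k,'arm end side px',proj(S,W(k,.19,.012)).round(1),'top',proj(T,W(k,.19,.012)).round(1))
  for r,z,n in((.119,.064,0),(.16,.064,0),(.163,.053,0),(.163,.043,0),(.17,.053,0),(.17,.043,0),(.16,.075,.012)):
    print((r,z,n),'side',proj(S,W(k,r,z,n)).round(1),'top',proj(T,W(k,r,z,n)).round(1))
x0={'L':(240,180),'R':(278,258)}
ims=[]
for k in 'LR':
  x,y=x0[k]; g=S['color'][y:y+45,x:x+38,::-1]; ims.append(cv2.resize(g,None,fx=10,fy=10,interpolation=cv2.INTER_CUBIC))
cv2.imwrite('pics/z1.png',np.hstack(ims))
E
```

```text
[0.5697236  0.11484462 0.07533481] [ 0.606042   -0.07345818  0.07604226] 0.19177452940952644 10.916723463727859 [0.64188749 0.03110923]
pads [0.56984226 0.11422935 0.081     ] [ 0.60592333 -0.0728429   0.081     ]
L arm end side px [243.7 207.5] top [227.6 251.1]
(0.119, 0.064, 0) side [264.4 202.3] top [250.1 228.4]
(0.16, 0.064, 0) side [251.8 195.4] top [235.5 240.2]
(0.163, 0.053, 0) side [251.  198.6] top [234.9 241.6]
(0.163, 0.043, 0) side [251.1 201.9] top [235.4 242.2]
(0.17, 0.053, 0) side [248.9 197.4] top [232.5 243.6]
(0.17, 0.043, 0) side [249.  200.7] top [233.  244.1]
(0.16, 0.075, 0.012) side [255.1 189.4] top [231.6 235.3]
R arm end side px [287.8 305.4] top [367.2 228. ]
(0.119, 0.064, 0) side [294.8 261.2] top [342.  213.3]
(0.16, 0.064, 0) side [291.2 275.8] top [359.4 219.7]
(0.163, 0.053, 0) side [290.8 280.8] top [359.7 221. ]
(0.163, 0.043, 0) side [290.7 284.4] top [358.9 221.8]
(0.17, 0.053, 0) side [290.1 283.4] top [362.7 222.1]
(0.17, 0.043, 0) side [290. 287.] top [361.8 222.8]
(0.16, 0.075, 0.012) side [297.5 272.7] top [362.1 213.8]
```

View pics/z1.png

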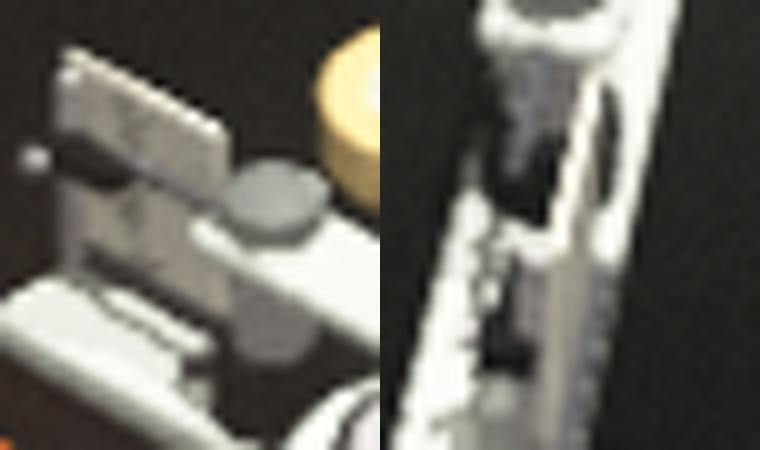

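Left: the needle meets the black tab near side px (252.5,196), and the scale's top edge agrees with the model to within 1 px. Right: the needle tip is near (291.5,275.5), with dark tab parts below it. I'll average a baseline at rest, then begin the approach with the gripper shut.

```bash
python3 - <<'E'
from h import *
for n in('side','top'):
    np.save(f'pics/base_{n}.npy',np.mean([imaging.camera(n)['color'].astype(float) for _ in range(8)],0))
E
R='[[0.36,-0.33,0,0],[0.36,-0.33,0,0],[0.36,-0.33,0,0],[0.36,-0.33,0,0],[0.36,-0.33,0,0]]'; true
python3 -m crank '[[0.36,-0.33,0,0],[0.36,-0.33,0,0],[0.36,-0.33,0,0],[0.36,-0.33,0,0],[0.36,-0.33,0,0]]' -1 40
python3 -m crank '[[0.36,-0.33,0,0],[0.36,-0.33,0,0],[0.36,-0.33,0,0],[0.36,-0.33,0,0],[0.36,-0.33,0,0]]'
python3 -m crank '[[0.36,-0.33,0,0],[0.36,-0.33,0,0],[0.36,-0.33,0,0],[0.36,-0.33,0,0],[0.36,-0.33,0,0]]'
cat > go.py <<'E'
import sys
from m import *
from scipy.spatial.transform import Rotation as Ro
o=readout.get_obs(); g=np.array([float(a) for a in sys.argv[1:4]])
print(o['clock'],o['position'].round(4),o['ft_force'].round(2),o['grip_width'],'rows',(Ro.from_quat(o['ee_rot']).inv().apply(g-o['position'])/.4).round(4))
E
python3 go.py .5698 .1142 .140
```

```text
clock: 1.32
position: [0.3147, -0.4039, 0.2486]
ee_rot: [0.983, 0.186, 0.0, 0.0]
ft_force: [1.7, -0.6, 0.7]
grip_width: 0.296
grasp_force: 0.0
clock: 1.73
position: [0.4007, -0.2284, 0.2487]
ee_rot: [0.983, 0.186, 0.0, 0.0]
ft_force: [1.3, -1.0, 0.1]
grip_width: 0.002
grasp_force: 0.0
clock: 2.15
position: [0.4867, -0.0529, 0.2488]
ee_rot: [0.983, 0.186, 0.001, -0.0]
ft_force: [1.2, -0.5, 0.2]
grip_width: -0.004
grasp_force: 0.0
2.15 [ 0.4867 -0.0529  0.2488] [ 1.18 -0.49  0.21] -0.004248343899614491 rows [ 0.3456 -0.3131  0.2725]
```

```bash
python3 -m crank '[[0.346,-0.313,0,0],[0.346,-0.313,0,0],[0.346,-0.313,0,0],[0.346,-0.313,0,0],[0.346,-0.313,0,0]]'
python3 -m crank '[[0,0,0.08,0],[0,0,0.16,0],[0,0,0.24,0],[0,0,0.272,0],[0,0,0.272,0]]'
python3 go.py .5698 .1142 .103
python3 - <<'E'
from m import *
a=snap('top','t1.png')['color'];b=snap('side','s1.png')['color']
x=[cv2.resize(a[170:270,212:302,::-1],None,fx=5,fy=5,interpolation=cv2.INTER_CUBIC),cv2.resize(b[140:240,232:292,::-1],None,fx=5,fy=5,interpolation=cv2.INTER_CUBIC)]
cv2.imwrite('pics/c1.png',np.hstack(x))
E
```

```text
clock: 2.57
position: [0.5699, 0.1153, 0.2483]
ee_rot: [0.982, 0.186, 0.0, -0.001]
ft_force: [0.1, 0.3, 0.1]
grip_width: 0.003
grasp_force: 0.0
clock: 2.98
position: [0.5676, 0.1093, 0.1366]
ee_rot: [0.983, 0.184, -0.003, -0.0]
ft_force: [-0.5, -0.0, -0.3]
grip_width: -0.002
grasp_force: 0.0
2.9833 [0.5676 0.1093 0.1366] [-0.45 -0.01 -0.29] -0.002045582124548585 rows [ 0.0101 -0.0094  0.084 ]
```

View pics/c1.png

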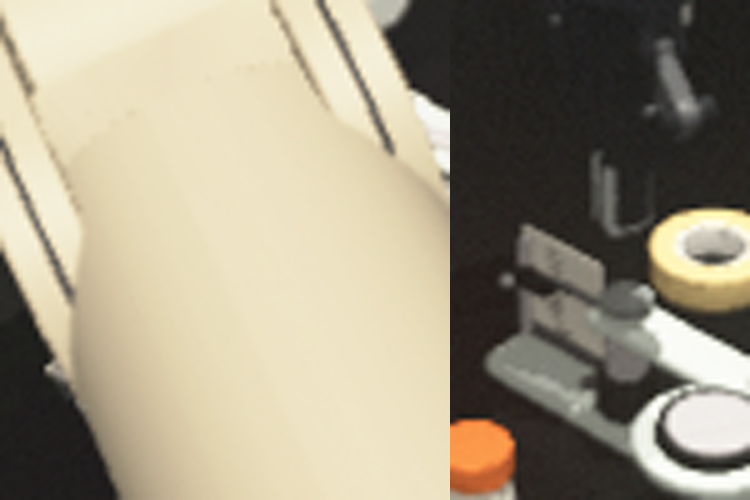

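The top view is blocked by the arm. The side view clearly shows the shut fingertips at about (266,186), right above the left button, with the tab near (251,197). Next, correct the lateral error and come down to just above contact.

```bash
python3 -m crank '[[0,0,0.02,0],[0,0,0.04,0],[0,0,0.06,0],[0,0,0.06,0],[0,0,0.06,0]]'
python3 go.py .5698 .1142 .103
python3 -c "
from m import *
o=readout.get_obs()['position']; print(proj(S,o-[0,0,.017]),proj(S,[.5698,.1142,.081]))"
```

```text
clock: 3.5
position: [0.569, 0.1098, 0.1152]
ee_rot: [0.983, 0.184, -0.0, 0.0]
ft_force: [0.3, 0.6, 0.0]
grip_width: -0.002
grasp_force: 0.0
3.5 [0.569  0.1098 0.1152] [0.27 0.56 0.02] -0.002257704097838039 rows [ 0.0058 -0.0096  0.0304]
[266.99976743 193.0524761 ] [267.16616641 197.96776351]
```

```bash
python3 -m crank '[[0.006,-0.01,0.02,0],[0.006,-0.01,0.03,0],[0.006,-0.01,0.034,0],[0.006,-0.01,0.034,0],[0.006,-0.01,0.034,0]]'
python3 go.py .5698 .1142 .098
python3 -m crank '[[0,0,0.003,0],[0,0,0.006,0],[0,0,0.009,0],[0,0,0.012,0],[0,0,0.012,0]]'
python3 go.py .5698 .1142 .098
```

```text
clock: 3.92
position: [0.57, 0.1146, 0.1018]
ee_rot: [0.983, 0.184, -0.0, 0.0]
ft_force: [-0.2, 0.1, -0.1]
grip_width: 0.001
grasp_force: 0.0
3.9167 [0.57   0.1146 0.1018] [-0.23  0.14 -0.1 ] 0.0008537482328437433 rows [-0.0009  0.0006  0.0096]
clock: 4.33
position: [0.57, 0.1145, 0.0969]
ee_rot: [0.983, 0.184, -0.0, 0.0]
ft_force: [-0.7, -0.7, 0.4]
grip_width: 0.003
grasp_force: 0.2
4.3333 [0.57   0.1145 0.0969] [-0.75 -0.74  0.45] 0.0025417435099613986 rows [-0.0006  0.0005 -0.0028]
```

```bash
python3 -m crank '[[0,0,0.004,0],[0,0,0.008,0],[0,0,0.012,0],[0,0,0.014,0],[0,0,0.014,0]]'
cat > look.py <<'E'
import sys
from m import *
k=sys.argv[1]; x,y,w,h={'L':(240,180,38,40),'R':(276,255,28,50)}[k]
o=readout.get_obs(); print(o['clock'],o['position'].round(4),o['ft_force'].round(2))
a=np.mean([imaging.camera('side')['color'].astype(float) for _ in range(6)],0); np.save(f'pics/{sys.argv[2]}.npy',a)
b=np.load('pics/base_side.npy')
if len(sys.argv)>3: b=np.load(f'pics/{sys.argv[3]}.npy')
f=lambda q:cv2.resize(np.clip(q[y:y+h,x:x+w,::-1]*1.3,0,255).astype(np.uint8),None,fx=10,fy=10,interpolation=cv2.INTER_CUBIC)
cv2.imwrite(f'pics/{sys.argv[2]}.png',np.hstack([f(b),f(a)]))
E
python3 look.py L l1
```

```text
clock: 4.75
position: [0.5699, 0.1148, 0.0914]
ee_rot: [0.983, 0.185, -0.0, -0.0]
ft_force: [-2.3, 1.5, 3.6]
grip_width: -0.001
grasp_force: 1.7
4.75 [0.5699 0.1148 0.0914] [-2.29  1.51  3.55]
```

View pics/l1.png

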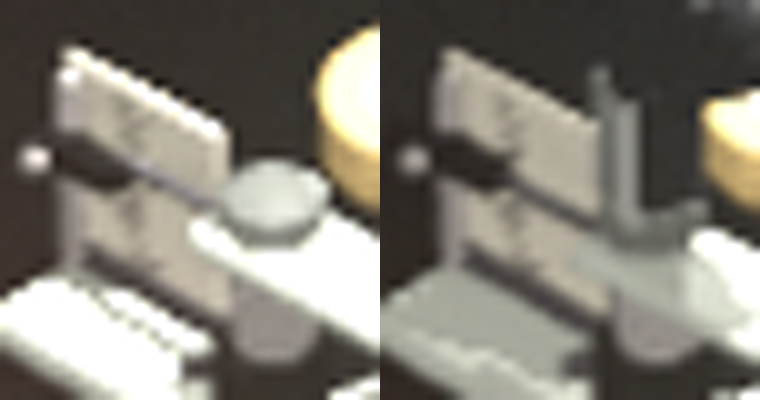

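The tab is a black block from about (246,195) to (253,198). The needle now meets its lower half near (253,197.8). I'll measure the profiles numerically.

Run:
```python
from m import *
for f in('base_side','l1'):
    a=np.load(f'pics/{f}.npy').mean(2); print(f,'rows 190-204'); 
    for u in range(244,263): print(u,a[190:206,u].round(0).astype(int))
for z in(.064,.056,.053,.049,.043): print(z,[proj(S,W('L',r,z)).round(2) for r in(.16,.162,.18)])
```

```text
base_side rows 190-204
244 [ 38  38  43  46  54 154 125  59  40  41  42  42  42  42  42  41]
245 [75 77 72 51 47 39 40 50 61 57 54 54 54 53 52 48]
246 [120 122 116  68  47  40  35  52  88  89  88  88  88  87  86  83]
247 [127 129 124  71  45  43  38  41  89 112 112 109 108 108 104 107]
248 [126 128 123  79  48  46  41  36  68 121 127 121 119 120  91  85]
249 [130 132 136 115  71  49  45  39  43 110 135 138 138 136  94  60]
250 [132 136 137 137 102  59  48  39  35  84 128 138 139 137 117  80]
251 [120 124 133 129 124  88  54  40  37  89 118 125 136 139 135 104]
252 [109 113 118 109 121 112  70  43  49 107 102 104 122 129 134 117]
253 [127 128 111 113 109 119 110  63  92 106  97 103 108 120 128 112]
254 [164 131 119 131 123 129 137  93 103 119 123 122 123 134 128 121]
255 [189 133 133 136 137 138 128 108  77 122 137 138 138 138 139 138]
256 [219 167 136 137 135 136 129 121  94 118 135 137 138 139 139 138]
257 [223 186 140 138 136 136 134 128 111 104 129 138 138 139 139 139]
258 [123 223 180 139 136 136 132 129 120 101 114 133 139 140 137 138]
259 [ 40 233 200 144 137 137 133 130 126 11
[... 1258 characters left out ...]
130 133 132]
259 [ 36 137 141 132 133 132 130 131 133 134 108  69  81 122 130 129]
260 [ 44  71 136 136 130 130 129 128 129 134 127  86  62 108 126 133]
261 [ 67  70 128 120 112 112 112 111 113 120 119  91  68  93 121 131]
262 [ 86  85  84  83  82  81  81  80  79  88  88  77  74  85 108 124]
0.064 [array([251.77, 195.35]), array([251.16, 195.02]), array([245.78, 192.07])]
0.056 [array([251.86, 198.06]), array([251.26, 197.72]), array([245.9 , 194.76])]
0.053 [array([251.89, 199.06]), array([251.29, 198.73]), array([245.94, 195.76])]
0.049 [array([251.94, 200.4 ]), array([251.34, 200.07]), array([246. , 197.1])]
0.043 [array([252.01, 202.4 ]), array([251.41, 202.06]), array([246.09, 199.08])]
```

Run:
```python
from m import *
bt=np.load('pics/base_top.npy');bs=np.load('pics/base_side.npy');l1=np.load('pics/l1.npy')
def pan(im,C,k,cx,cy):
    x,y=cx-14,cy-10; g=cv2.resize(np.clip(im[y:y+21,x:x+28,::-1]*1.3,0,255).astype(np.uint8),None,fx=14,fy=14,interpolation=cv2.INTER_LINEAR)
    for (r,z,n),col in (((.16,.064,0),(0,0,255)),((.162,.048,0),(0,255,0)),((.134,.075,.012),(255,0,0)),((.186,.075,.012),(255,0,0)),((.19,.012,0),(255,0,255))):
        p=proj(C,W(k,r,z,n)); cv2.circle(g,tuple(int(q) for q in((p-[x,y]+.5)*14)),3,col,-1)
    for i in range(0,28,5): cv2.putText(g,str(x+i),(i*14,10),0,.3,(0,255,255)); 
    for i in range(1,21,5): cv2.putText(g,str(y+i),(0,i*14+10),0,.3,(0,255,255))
    return g
cv2.imwrite('pics/q.png',np.vstack([np.hstack([pan(bt,T,'L',231,243),pan(bt,T,'R',363,220)]),np.hstack([pan(l1,S,'L',251,197),pan(bs,S,'R',292,285)])]))
```

```text
(no output)
```

View pics/q.png

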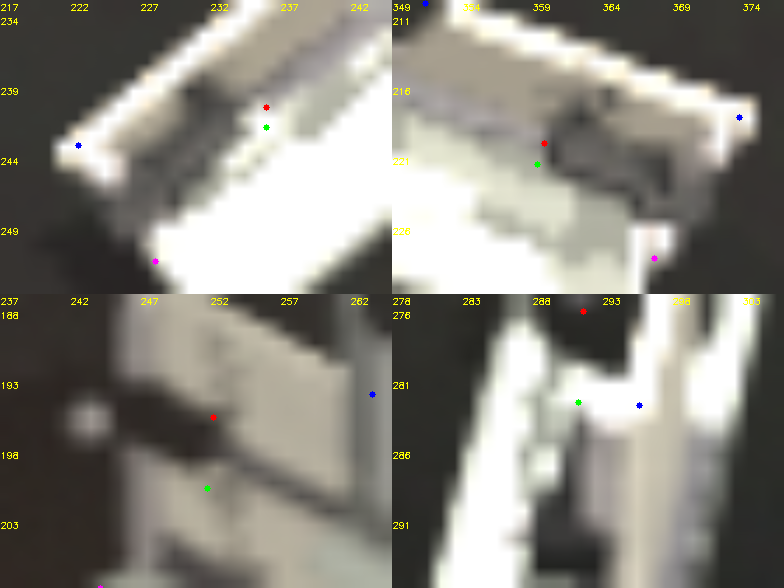

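The top panels show each tab as a dark block beyond the needle: left from about (231.5,241) to (225,248), right from about (360.5,220.5) to (369,225). The side panel shows the left block from (245,194) to (252.6,197). I'll triangulate with the pixel values.

Run:
```python
from m import *
bt=np.load('pics/base_top.npy').mean(2);bs=np.load('pics/base_side.npy').mean(2)
def dump(a,u0,u1,v0,v1):
    print('     ',*['%3d'%u for u in range(u0,u1)])
    for v in range(v0,v1): print(v,' ',*['%3d'%x for x in a[v,u0:u1]])
dump(bt,220,242,234,252); dump(bt,352,375,213,229); dump(bs,282,300,272,299)
def loc(p):
    q=Rz.T@(p[:2]-piv); u=np.array([-.5,.866]); w=np.array([.866,.5]); return (np.r_[u@q,w@q,p[2]]*1000).round(1)
for pt in((231.8,240.5),(232.8,240.5),(231.8,241.5),(232.5,241.2)): print(pt,loc(tri(T,pt,S,(252.6,197.1))))
print('plate outer top corner',loc(tri(T,(220.8,243.3),S,(246.6,184.8))))
```

```text
220 221 222 223 224 225 226 227 228 229 230 231 232 233 234 235 236 237 238 239 240 241
234    41  41  41  41  40  40  41  40  40  40  41  44 178 241 223 149 121 121 123 124 126 103
235    41  41  41  41  41  41  40  41  41  40  75 227 231 209 150 123 123 123 124 122 107 112
236    41  41  41  41  41  41  41  40  41 100 237 229 177 134 123 123 124 125 102 106 115 127
237    41  41  41  41  41  40  40  41 127 234 224 152 122 111 119 124 123 100 112 121 124 144
238    41  41  41  41  41  41  44 178 232 209 122  75  95 114 122 120  94  97 117 125 139 141
239    41  41  41  41  40  71 227 233 201 116  46  53  70  97 104  91 109 122 152 141 136 135
240    41  41  40  41 100 237 231 180 137 107  65  51  58  65  88 154 134 172 158 137 135 135
241    41  40  41 123 234 226 163 128 123 101  68  57  69  70 156 220 223 179 140 135 135 210
242    41  43 176 238 221 148 123 123 100  72  61  71  78  76 112 219 233 177 135 135 210 233
243    40 232 237 223 166 120 104  87  69  61  71  82  72 115 202 189 171 213 223 225 233 235
244    40 155 169 221 233 166  76  55  57  71  81  66 112 206 190 146 20
[... 4012 characters left out ...]
7  41  45  45  43  51  79 128 152 139 131 116 121
293   221 249 248 243 229 160  31  33  33  31  30  65 129 154 140 128 109 106
294   244 249 249 249 238 137  25  26  25  26  26  75 140 158 136 118  99  74
295   247 249 249 249 234 115  88  86  87  50  45  86 140 159 134 114 104  74
296   247 249 249 250 244 186 131 150 147 115  97 112 140 159 134 118 121  88
297   249 249 249 250 240 162 142 169 163 137 115 125 145 158 129 112 107  80
298   249 249 243 224 195 134 158 169 163 136 113 128 144 150 124 102  90  75
(231.8, 240.5) [166.2   7.4  51.5]
(232.8, 240.5) [164.5   5.7  53.3]
(231.8, 241.5) [166.9   6.6  51.4]
(232.5, 241.2) [165.5   5.6  52.7]
plate outer top corner [189.   12.9  74.4]
```

Run:
```python
from m import *
def loc(p,k):
    q=Rz.T@(p[:2]-piv); s=1 if k=='L' else -1; u=np.array([-.5,s*.866]); w=np.array([.866,s*.5]); return (np.r_[u@q,w@q,p[2]]*1000).round(1)
print('L ball',loc(tri(T,(224,244.5),S,(244.3,195.4)),'L'))
print('L tab outer',loc(tri(T,(226,247),S,(246.5,195.2)),'L'))
for nm,p in(('inner',(360.7,220.4)),('outer',(367.5,223.8)),('ball',(372,219.8))):
  for z in(.040,.046,.052,.058):
    P=onz(T,*p,z); print(nm,z,loc(P,'R'),proj(S,P).round(1))
print('box R for z=.048, r 165..183,n 2..10')
for r in(.165,.183):
  for n in(.002,.010): print(r,n,proj(S,W('R',r,.052,n)).round(1),proj(S,W('R',r,.044,n)).round(1))
a=np.load('pics/base_side.npy')
for p in((291,275),(291,288),(292,288),(290,291),(290,294),(292,282),(293,294),(276,292)): print(p,a[p[1],p[0]].round(0))
b=np.load('pics/base_side.npy');print('Ltab',b[196,247:251].round(0))
```

```text
L ball [188.4   8.3  46.4]
L tab outer [184.9   4.9  49.3]
inner 0.04 [166.3   5.1  40. ] [292.9 287.1]
inner 0.046 [165.5   3.8  46. ] [292.4 284.6]
inner 0.052 [164.7   2.4  52. ] [291.8 282. ]
inner 0.058 [163.9   1.   58. ] [291.2 279.5]
outer 0.04 [183.3   3.2  40. ] [290.4 293.4]
outer 0.046 [182.4   1.8  46. ] [289.8 290.8]
outer 0.052 [181.5   0.4  52. ] [289.2 288.2]
outer 0.058 [180.6  -1.   58. ] [288.7 285.6]
ball 0.04 [190.1  15.5  40. ] [296.1 297. ]
ball 0.046 [189.1  14.1  46. ] [295.5 294.4]
ball 0.052 [188.2  12.6  52. ] [295.  291.8]
ball 0.058 [187.3  11.2  58. ] [294.4 289.1]
box R for z=.048, r 165..183,n 2..10
0.165 0.002 [291.6 282.1] [291.5 284.9]
0.165 0.01 [295.7 282.7] [295.5 285.6]
0.183 0.002 [289.9 288.9] [289.8 291.8]
0.183 0.01 [294.1 289.6] [293.9 292.4]
(291, 275) [70. 68. 69.]
(291, 288) [88. 85. 82.]
(292, 288) [132. 126. 123.]
(290, 291) [46. 45. 45.]
(290, 294) [26. 26. 25.]
(292, 282) [234. 233. 227.]
(293, 294) [79. 76. 72.]
(276, 292) [31. 32. 29.]
Ltab [[44. 37. 33.]
 [46. 40. 36.]
 [50. 45. 41.]
 [52. 47. 44.]]
```

```bash
python3 - <<'E'
from m import *
def loc(p,k):
    q=Rz.T@(p[:2]-piv); s=1 if k=='L' else -1; u=np.array([-.5,s*.866]); w=np.array([.866,s*.5]); return (np.r_[u@q,w@q,p[2]-.004]*1000).round(1)
for t,s in(((229.7,244.6),(249.3,194.9)),((232.5,241.5),(252.4,195.8)),((226.3,248),(246.5,193.8))): print('L',loc(tri(T,t,S,s),'L'))
E
python3 -m crank '[[0,0,0.003,0],[0,0,0.005,0],[0,0,0.007,0],[0,0,0.007,0],[0,0,0.007,0]]'
python3 - <<'E'
from m import *
a=np.mean([imaging.camera('side')['color'].astype(float) for _ in range(4)],0).mean(2); np.save('pics/l2.npy',a)
for u in range(249,263): print(u,a[190:206,u].round(0).astype(int))
E
```

```text
L [174.7   3.4  51.9]
L [165.6   4.7  52.9]
L [184.8   3.   50.4]
clock: 5.47
position: [0.57, 0.1147, 0.0887]
ee_rot: [0.983, 0.184, 0.0, -0.0]
ft_force: [-3.1, 2.4, 4.9]
grip_width: -0.003
grasp_force: 2.5
249 [131 131 132 110  60  35  33  32  39 106 130 132 133 128  88  58]
250 [132 132 132 132  94  46  34  33  32  79 122 133 133 132 117  73]
251 [120 122 129 125 117  64  34  33  38  63 108 120 130 134 133  97]
252 [106 111 120 109 118  71  49  39  63  67  79  98 117 123 131 116]
253 [120 127 110 112 107  83  96  70 100  79  58  92 102 113 120 109]
254 [136 131 119 124 120 116 130 112 110  85  62  94 113 128 121 117]
255 [141 131 131 130 131 132 134 133 112  97  75  88 123 133 133 134]
256 [144 137 131 131 130 131 132 135 134 125  89  68 111 131 132 133]
257 [131 140 133 132 131 130 132 133 132 133 107  75  88 125 134 134]
258 [ 72 145 142 132 132 131 131 133 134 133 125  89  68 113 132 133]
259 [ 37 137 141 133 133 132 131 129 134 134 133 108  71  86 124 133]
260 [ 43  70 136 135 130 129 129 128 129 132 135 127  84  66 110 128]
261 [ 68  68 127 120 111 113 112 111 110 116 120 119  84  65  94 120]
262 [ 84  87  82  80  80  80  80  81  80  79  85  89  79  74  85 112]
```

```bash
cat > drop.py <<'E'
import sys
from m import *
def line(a):
    us=np.arange(255,260); v=[]
    for u in us:
        col=a[193:206,u]; i=np.argmin(np.where(np.arange(193,206)<203.5,col,999)); 
        w=np.clip(128-col[i-1:i+3],0,None) if col[i+1]<col[i-1] else np.clip(128-col[i-2:i+2],0,None)
        r=np.arange(i-1,i+3) if col[i+1]<col[i-1] else np.arange(i-2,i+2)
        v.append(193+(w*r).sum()/w.sum())
    return us,np.array(v)
b=np.load('pics/base_side.npy').mean(2); print(line(b)[1].round(2))
from scipy.optimize import least_squares
def model(th,u):
    rr=np.linspace(.119,.16,30); P=np.array([proj(S,W('L',.021+(r-.021)*np.cos(th),.064-(r-.021)*np.sin(th))) for r in rr])
    return np.interp(u,P[::-1,0],P[::-1,1])
u,v0=line(b); bias=(v0-model(0,u)).mean()
for f in sys.argv[1:]:
    a=np.load(f'pics/{f}.npy'); a=a.mean(2) if a.ndim==3 else a
    v=line(a)[1]; th=least_squares(lambda t:model(t[0],u)+bias-v,[.07]).x[0]
    print(f,v.round(2),'bias',round(bias,2),'th',round(th,4),'tip drop mm',round(1000*.139*np.sin(th),2),'btn',round(95*th,2))
E
python3 drop.py l1 l2
```

```text
[197.82 198.06 198.59 199.13 199.74]
l1 [199.28 199.81 200.28 200.81 201.3 ] bias 0.44 th 0.0399 tip drop mm 5.55 btn 3.79
l2 [200.14 200.77 201.21 201.75 202.25] bias 0.44 th 0.0625 tip drop mm 8.69 btn 5.94
```

The image fit gives a pointer drop of 8.7 mm. The tab sits about 11.5 to 12 mm below rest, so I press about 2.4 mm further.

```bash
python3 -m crank '[[0,0,0.002,0],[0,0,0.004,0],[0,0,0.006,0],[0,0,0.006,0],[0,0,0.006,0]]'; python3 look.py L l3; python3 drop.py l3
```

```text
clock: 6.08
position: [0.57, 0.1148, 0.0864]
ee_rot: [0.983, 0.184, 0.0, -0.0]
ft_force: [-2.9, 2.1, 6.5]
grip_width: 0.001
grasp_force: 3.1
6.0833 [0.57   0.1148 0.0864] [-2.94  2.06  6.46]
[197.82 198.06 198.59 199.13 199.74]
l3 [201.12 201.48 202.06 202.46 203.1 ] bias 0.44 th 0.0826 tip drop mm 11.47 btn 7.85
```

View pics/l3.png

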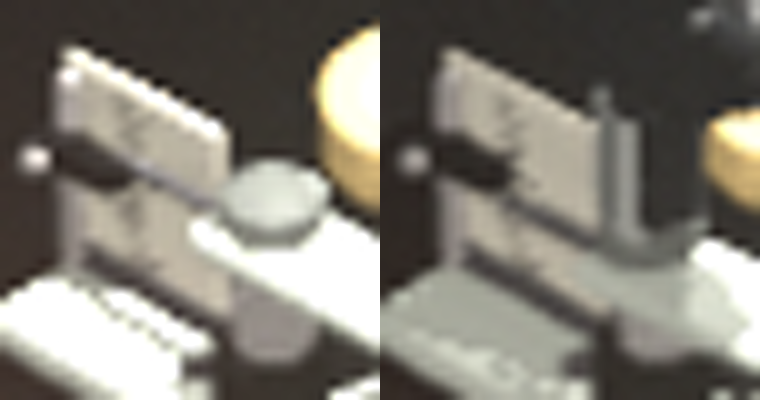

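The tab is unmoved and the needle's end stands beside it in the nearer plane. The drop is 11.5 mm, which agrees with the triangulation. I'll hold here, then release.

```bash
for i in 1 2; do python3 -m crank '[[0,0,0,0],[0,0,0,0],[0,0,0,0],[0,0,0,0],[0,0,0,0]]'|head -2; done
python3 -m crank '[[0,0,0,0],[0,0,0,0],[0,0,0,0],[0,0,0,0],[0,0,0,0]]'
python3 -m crank '[[0,0,-0.01,0],[0,0,-0.02,0],[0,0,-0.04,0],[0,0,-0.06,0],[0,0,-0.08,0]]'
python3 -m crank '[[0,0,-0.03,0],[0,0,-0.06,0],[0,0,-0.08,0],[0,0,-0.08,0],[0,0,-0.08,0]]'
python3 go.py .6059 -.0728 .155
```

```text
clock: 6.8
position: [0.5701, 0.1149, 0.0865]
clock: 7.22
position: [0.57, 0.1149, 0.0865]
clock: 7.63
position: [0.57, 0.1148, 0.0865]
ee_rot: [0.983, 0.184, 0.0, -0.0]
ft_force: [-3.3, 2.8, 5.8]
grip_width: 0.002
grasp_force: 3.1
clock: 8.05
position: [0.5703, 0.114, 0.1191]
ee_rot: [0.983, 0.184, 0.0, 0.0]
ft_force: [0.0, 0.6, -1.1]
grip_width: 0.001
grasp_force: 0.0
clock: 8.47
position: [0.5704, 0.1145, 0.1509]
ee_rot: [0.983, 0.184, 0.001, 0.0]
ft_force: [-0.9, -0.8, -1.0]
grip_width: 0.003
grasp_force: 0.0
8.4667 [0.5704 0.1145 0.1509] [-0.85 -0.82 -1.04] 0.002679673164382997 rows [-0.0868  0.4686 -0.0101]
```

```bash
python3 -m crank '[[-0.018,0.094,0,0],[-0.036,0.188,0,0],[-0.054,0.282,0,0],[-0.072,0.376,0,0],[-0.087,0.468,0,0]]'|head -2
python3 -m crank '[[0,0,0,0],[0,0,0,0],[0,0,0.05,0],[0,0,0.09,0],[0,0,0.112,0]]' |head -2
python3 -m crank '[[0,0,0,0],[0,0,0,0],[0,0,0,0]]'
python3 go.py .6059 -.0728 .100
```

```text
clock: 8.88
position: [0.605, -0.0748, 0.1496]
clock: 9.3
position: [0.6043, -0.071, 0.1033]
clock: 9.55
position: [0.6059, -0.0719, 0.1064]
ee_rot: [0.983, 0.185, 0.001, 0.0]
ft_force: [0.4, -0.1, 0.9]
grip_width: 0.003
grasp_force: 0.0
9.55 [ 0.6059 -0.0719  0.1064] [ 0.41 -0.11  0.87] 0.0034019357309327267 rows [-0.0009  0.002   0.016 ]
```

```bash
cat > dr.py <<'E'
import sys
from m import *
a=np.mean([imaging.camera('side')['color'].astype(float) for _ in range(5)],0).mean(2); np.save(f'pics/{sys.argv[1]}.npy',a)
print(readout.get_obs()['ft_force'].round(2))
print('    ',*['%3d'%u for u in range(285,300)])
for v in range(258,298): print(v,' ',*['%3d'%x for x in a[v,285:300]])
E
python3 dr.py r0
python3 -m crank '[[-0.001,0.002,0.012,0],[-0.001,0.002,0.024,0],[-0.001,0.002,0.031,0],[-0.001,0.002,0.038,0],[-0.001,0.002,0.038,0]]'
python3 dr.py r1
```

```text
[-0.74 -0.11 -0.23]
     285 286 287 288 289 290 291 292 293 294 295 296 297 298 299
258    26  27  29  80 123 122 118 109  94  81  80  78  87  90 101
259    25  26  50  97 123 124 124 123 119 116 116 116 118 117 119
260    26  27  59 109 132 131 130 128 128 127 127 127 127 140 159
261    26  25  65 116 136 135 135 137 138 138 138 139 135 146 169
262    25  25  50  99 127 130 131 126 110 103 122 140 139 145 158
263    25  25  30  54  94 115 112 101  71  59  95 131 134 136 136
264    25  24  26  31  77 111 105  90  54  55  82 111 113 117 124
265    26  24  25  41  65  84  96  74  51  66  95 110 111 112 115
266    26  24  25  34  41  71  97  87  72  66  98 107 106 115 119
267    25  27  25  28  34  72  98  93  94  97 107 110 104 114 121
268    28  27  26  26  34  72 106 103  95  99 109 109 135 155 121
269    26  26  27  27  29  48  85 102  92  96 110 107 153 202 170
270    25  24  31  34  27  32  65  96  92  96 108 110 182 223 155
271    26  31  41  38  27  42  74  94  83  68  77  79 192 228 123
272    25  33  43  39  27  47  78  86  61  37  40  57 199 234 118
273    26  51  65  37  25
[... 3794 characters left out ...]
  46  82 127 119 135 159 146 144 134 120
288   236 236 210 100  68  35  82 127 124 140 156 143 141 130 113
289   231 210 154  60  36  27  80 127 122 138 156 140 138 124 104
290   231 214 163  42  33  31  81 125 123 138 153 140 132 108 101
291   225 196 135  37  35  34  59  95 115 142 153 139 128  97  94
292   203 152  97  36  38  37  40  51  79 130 152 135 121  96 110
293   227 206 139  30  30  29  30  29  66 130 155 137 119  92  97
294   236 216 110  26  23  23  25  23  75 142 159 133 106  85  69
295   237 212 109  88  75  66  44  44  85 142 161 130  99  91  73
296   237 232 187 118 112 107  96  97 114 140 161 127 100 107  87
297   237 226 163 121 124 121 113 115 128 146 159 122  94  94  78
```

The right needle's end moved 3 px, about 8.4 mm, with the tab unmoved. The tab triangulates to 19 to 20 mm below rest. I'll continue part way.

```bash
python3 -m crank '[[0,0,0.005,0],[0,0,0.01,0],[0,0,0.014,0],[0,0,0.018,0],[0,0,0.018,0]]'
python3 dr.py r2 | sed -n '1p;2p;15,37p'
python3 -c "
from m import *
for d in (0,.0084,.015,.017,.019,.020,.021):
    th=np.arcsin(d/.139); print(d,th.round(4),proj(S,W('R',.021+.139*np.cos(th),.064-d)).round(2))"
```

```text
clock: 10.88
position: [0.6055, -0.0739, 0.0833]
ee_rot: [0.983, 0.184, 0.0, 0.0]
ft_force: [-2.0, -3.9, 8.3]
grip_width: -0.001
grasp_force: 4.0
[-3.62 -3.99  7.56]
     285 286 287 288 289 290 291 292 293 294 295 296 297 298 299
270    25  25  32  37  24  25  30  44  49  63  92 110 172 200 106
271    24  29  40  40  24  25  26  42  53  54  59  66 189 225 101
272    24  33  43  36  25  25  40  69  73  44  27  51 199 232 101
273    24  57  73  36  25  25  47  81  84  49  27  99 202 211  98
274    23  72  92  35  25  25  58  92  83  47  24 174 232 176  95
275    29  79  97  35  24  26  64  99  77  34  32 189 235 154  97
276    32  82 102  49  25  29  65  97  78  27  48 186 226 134  96
277    59 106 118  84  23  41  76  99  80  26  97 197 211 132  95
278    86 132 123 110  62  42  77  85  52  25 173 234 191 133  96
279   137 213 190 122 103  76  77  70  27  28 187 236 167 134 116
280   165 233 211 125 123 104  86  73  38  46 184 227 144 134 122
281   192 236 231 191 126 116  94  94 104 136 220 230 143 142 147
282   225 237 237 213 127 112 107 152 173 193 226 215 144 145 156
283   231 236 237 232 193 102  94 171 213 212 195 170 144 139 135
284   233 236 237 225 159  84  69 131 166 167 162 148 144 137 111
285   235 237 237 214 107  56  64 108 117 129 156 147 143 136 111
286   237 237 223 165 103  45  78 121 116 129 157 146 143 134 116
287   237 237 232 193  99  38  82 126 120 135 158 145 144 133 119
288   237 236 232 183  69  37  82 128 123 142 156 143 140 128 111
289   232 226 204 100  37  27  80 127 122 137 156 141 136 115  95
290   231 223 184  43  33  32  80 125 124 140 154 141 131 103  97
291   224 197 135  38  35  34  58  94 116 142 153 138 127  96  93
292   202 152  97  37  37  39  40  50  79 129 152 135 122  98 111
0 0.0 [291.19 275.76]
0.0084 0.0605 [291.1 278.7]
0.015 0.1081 [291.07 280.85]
0.017 0.1226 [291.07 281.48]
0.019 0.1371 [291.07 282.09]
0.02 0.1444 [291.07 282.39]
0.021 0.1517 [291.07 282.69]
```

```bash
python3 -m crank '[[0,0,0.002,0],[0,0,0.004,0],[0,0,0.006,0],[0,0,0.0065,0],[0,0,0.0065,0]]'
python3 dr.py r3 | sed -n '1p;2p;15,34p'
```

```text
clock: 11.55
position: [0.6057, -0.0739, 0.0812]
ee_rot: [0.983, 0.184, 0.0, 0.001]
ft_force: [-2.3, -4.6, 8.8]
grip_width: 0.001
grasp_force: 4.7
[-1.88 -4.05  9.55]
     285 286 287 288 289 290 291 292 293 294 295 296 297 298 299
270    24  25  33  36  25  25  25  40  53  48  62  74 159 200 107
271    24  28  40  38  25  26  26  37  49  42  37  43 184 224 101
272    25  34  43  36  25  25  27  40  50  41  27  51 200 232 101
273    25  57  73  36  24  25  40  67  71  41  27 100 201 211  98
274    25  72  92  38  25  25  47  81  84  52  26 174 232 176  94
275    28  79  96  35  24  24  57  92  83  49  33 189 235 153  96
276    34  83 101  47  24  24  65 100  78  34  47 187 227 134  96
277    51  98 118  85  25  29  63  99  79  27  97 197 210 133  96
278    84 128 125 108  62  35  68  98  81  25 173 235 192 134  97
279   137 212 189 122 103  73  77  84  52  28 188 236 166 134 115
280   165 233 211 125 123 108  91  72  40  48 184 227 145 135 122
281   191 236 231 220 193 116  93  95 104 137 221 230 142 134 135
282   225 237 237 224 163 108  93 145 173 193 225 216 144 136 145
283   232 236 237 232 193  99  87 168 213 212 195 171 143 133 123
284   233 236 237 225 160  84  68 131 165 166 163 149 144 131  99
285   236 236 237 214 106  55  65 108 118 129 156 147 144 133 107
286   237 237 237 216 102  43  76 121 115 129 157 146 144 134 115
287   236 237 237 215 100  39  82 125 119 135 159 147 145 134 119
288   236 237 231 182  67  34  83 128 124 141 158 142 141 128 112
289   232 226 206 106  38  28  81 126 122 138 156 139 136 117  94
```

The fitted pointer drop is about 19.5 mm, at the estimated right tab. I'll hold, then release and retreat.

```bash
for i in 1 2 3; do python3 -m crank '[[0,0,0,0],[0,0,0,0],[0,0,0,0],[0,0,0,0],[0,0,0,0]]'|sed -n 1,2p; done
python3 -m crank '[[0,0,-0.01,0],[0,0,-0.02,0],[0,0,-0.04,0],[0,0,-0.06,0],[0,0,-0.08,0]]' | head -2
python3 -m crank '[[0,0,-0.08,0],[0,0,-0.16,0],[0,0,-0.24,0],[0,0,-0.3,0],[0,0,-0.3,0]]' | head -2
python3 -m crank '[[-0.1,0.1,0,0],[-0.2,0.2,0,0],[-0.3,0.3,0,0],[-0.36,0.36,0,0],[-0.36,0.36,0,0]]'
python3 - <<'E'
from m import *
for n in('side','top'):
    a=imaging.camera(n)['color'].astype(float); b=np.load(f'pics/base_{n}.npy')
    d=np.abs(a-b).mean(2)
    r=(slice(185,300),slice(185,325)) if n=='side' else (slice(150,300),slice(180,345))
    print(n,(d[r]>45).sum(), np.argwhere(d[r]>45)[:8])
E
```

```text
clock: 12.22
position: [0.6057, -0.0739, 0.0813]
clock: 12.63
position: [0.6057, -0.0739, 0.0813]
clock: 13.05
position: [0.6057, -0.074, 0.0812]
clock: 13.47
position: [0.6052, -0.0727, 0.113]
clock: 13.88
position: [0.6075, -0.0727, 0.2387]
clock: 14.3
position: [0.5218, -0.2619, 0.2325]
ee_rot: [0.983, 0.184, -0.0, 0.0]
ft_force: [1.0, -0.5, -0.7]
grip_width: -0.001
grasp_force: 0.0
side 1788 [[ 0 61]
 [ 0 62]
 [ 0 63]
 [ 0 72]
 [ 0 73]
 [ 0 74]
 [ 0 75]
 [ 0 76]]
top 0 []
```

```bash
python3 -c "
from workcell import manip
print(manip.hand_in())"
```

```text
the job is handed in; nothing more can be done
None
```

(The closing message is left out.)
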